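Gauge the depth of a dry-bath well and lock the reading

ROBOT

A 6-joint arm with a two-finger parallel gripper is mounted at the origin on a cart in front of the work surface, level with it; the furniture and walls round the work are solid. World frame = base frame: x ahead of the robot, y to its left, z up, the work surface at z = 0. Lengths are in mm, angles in rad, forces in N, time in s.
With the tool pointing down it reaches from about 300 to 875 mm from the base axis. Payload 6.4 kg.
Tool frame: the origin (TCP) lies midway between the tips of the shut fingers; the grasp point (between the pads) lies 19 mm behind it (r.grip_depth is the distance from the TCP to the grasp point, in mm); z points along the fingers, y is the line along which they close (so a half turn about z gives the same grasp; the last joint's range is limited). The gripper opens to 88 mm and grips with 3 to 60 N. Pads are 18 mm wide; open, the fingers measure 123 mm over their backs; the gripper's body (75 mm by 187 mm) begins 45 mm behind the grasp point.
Start: joints at [-0.206, 0.181, 1.607, -0, 1.354, -0.206], TCP at [575.014, 0.015, 238.714] pointing down, gripper open.
Joint ranges: [-2.99, 2.99], [-0.89, 2.07], [0.3, 2.58], [-1.14, 4.28], [0, 2.63], [-3.12, 3.12]. Speed limits (rad/s): [2.57, 2.57, 3.01, 3.14, 3.14, 3.14].

INTERFACE

Orientations are given as a rotation vector (axis times angle).
In Python, from rig import r gives the robot as it stands. Calls block until the motion is done:
- r.move_to(position, orientation): joint-space move of the TCP to a pose.
- r.servo_line(position, frame=None, rate=150): straight line of the TCP; frame=None keeps the orientation; rate is the mean speed in mm/s.
- r.move_j(angles): joint-space move.
- r.move_gripper(opening, grip_force=None): finger opening in mm; grip_force is the grip in N (None keeps the last); returns when the fingers have stopped.
- r.pause(seconds).
- r.ik(position, orientation): joint angles nearest the present ones, or None.
- r.capture(name): name is "scene" or "side" or "wrist"; returns the picture (384x512x3 uint8, red, green, blue); there is no depth.
- r.camera_info(name): a dict with "K" (3x3 intrinsics, pixels), "xyz" and "attitude" of the camera in the world. Camera axes: x right, y down, z forward; pixel columns grow to the right and rows downward; lengths in mm; the calibration is good to about 2 mm. A picture is of the moment at which its call begins: read the wrist's pose just before it. camera_info takes no time and is no camera call; for the wrist camera it gives the pose at the moment of the call.
A pose or a line that the arm cannot do raises r.MotionError and nothing moves.
- r.finish_job(): hands the job in; it is judged then, once.
Readings, each from a call of its own:
- r.current_time(): time.
- r.current_joint_pos(): joint angles.
- r.current_qvel(): joint speeds.
- r.current_tau(): joint torques, N m.
- r.current_position(): TCP position.
- r.current_eef_rot(): TCP orientation.
- r.current_contact_force(): force on the tool from outside, world axes, zero at the start.
- r.current_torque(): the same for the moment, N m.
- r.current_opening(): finger opening in mm.
- r.current_gripper_force(): force on a finger pad.
Only numpy, scipy, OpenCV 4.12 (cv2) and the standard library are available. Lean on these libraries where they do the work, as an engineer would, in place of code of your own. Each camera call takes 0.05 s, during which the arm holds its last target. There are 200 camera calls.

TASK

Pick up the depth gauge by its black wing head and set it astride the aluminium block of the dry bath, seated flat over the wide middle well. Lower its rod by hand, gently, until you feel the probe touch the bottom of the well, then twist the head clockwise as far as it goes to lock the rod at that depth, and let go, leaving the gauge standing there locked with its probe still on the bottom. Do not knock the other things on the bench about.

Things in the scene. Friction and masses are not known exactly. Their poses are not given: they have to be found in the camera images.
- gauge: The depth gauge, 0.56 kg: stainless saddle base 66 x 46 mm, barrel 27 mm across (top at z 56 mm), sliding rod, black wing head. Origin: centre of underside, z up. Lips on its +x and -x sides, 46 mm long in y, 10 mm deep, 54 mm apart inside, flared to 61 mm at the mouth, straddle the bath's block either way round. Seat face between them: 10 mm above the origin. Unlocked, the wing lies along x
- gauge_probe: The 6 mm probe at the lower end of the gauge's rod, with a round tip. Origin: the tip, which lies 13 mm above the gauge's origin (3 mm above the seat face) when the rod is drawn right up. A push of more than 20 N would bend it
- gauge_rod (a joint): How far the 10 mm rod is pushed down out of the base, m: 0 drawn right up, 0.054 right down. Sliding it takes about 2 N; it stays where it is left. Lifting the gauge by its head first draws the rod right up to its stop (0), then the base leaves the bench
- gauge_head (a joint): Turn of the wing head, rad: 0 unlocked, 1.2 against its stop, clockwise seen from above positive. It starts to grip the rod at about 0.7 and clamps it firmly from 1.0; turning takes a light torque, under about 0.2 N m. It stays where it is left
- head_grip (a point): Centre of the wing head, where to grip it: a black bar 44 mm long (along this x axis), 13 mm thick (the width to grip), 26 mm tall, this point 13 mm below its top. 139 mm above the gauge's origin when the rod is drawn right up. For 16 mm or more below the bar there is only the 13 mm neck and 10 mm rod
- dry_bath: The dry bath, a fixed grey case 140 x 176 x 80 mm, display and keys on its -x face; origin at the centre of its underside, z up. Its aluminium block, 50 mm wide in x, 112 mm long in y, stands 20 mm out of the case, flat top 100 mm above the bench. Three round wells in it along y: the wide one (24 mm) in the middle, a 16 mm tube well 37 mm to either side
- well_mouth (a point): Centre of the wide middle well's mouth, in the plane of the block's top, axes as the bath's. How deep the well is nobody has measured: a spacer of unknown height lies in it, its flat top 26 to 46 mm below the mouth
- marker: Bystander: a white marker pen with a cap, 138 mm, lying on the bench
- serum_tube: Bystander: a capped serum tube, 106 mm, lying on the bench
- pipette: Bystander: a micropipette, 260 mm, lying on the bench
- tape_roll: Bystander: a roll of tape 69 mm across, 19 mm high, lying flat
- petri_dish: Bystander: a petri dish 62 mm across, 16 mm high
- forceps: Bystander: steel forceps, 128 mm, lying on the bench
- stain_bottle: Bystander: a small brown bottle, 38 mm across, 70 mm high

How it is judged:
By the outcome, as a careful person would: the job done as asked, in the order asked, and still so for the second after the job is handed in, with the robot touching nothing.
It also fails if it takes over 54 s, if anything falls off the work surface, if the arm or the gripper's body presses on something with over 40 N, if the wrist force passes 120 N, or if a joint passes its speed limit or range.

## Working session

There is one attempt and no reset: what is moved stays moved. The work goes in short steps, each a Python script; the robot and the scene stay as the last script left them, time stands still between calls to the robot, and variables do not carry over. Pictures are saved under pics/ and viewed, at most 10 in all, crops included, and the job is handed in when it is done.

```bash
mkdir -p pics; ls; python3 - <<'E'
from rig import r
import cv2,numpy as np
a=[r.capture(n) for n in("scene","side")]
cv2.imwrite("pics/scene.png",a[0][:,:,::-1]);cv2.imwrite("pics/side.png",a[1][:,:,::-1])
for n in("scene","side","wrist"):print(n,r.camera_info(n))
print(r.current_eef_rot(),r.current_time())
E
```

```text
pics
scene {'K': array([[437.09963154,   0.        , 261.36360457],
       [  0.        , 437.09963154, 190.79357525],
       [  0.        ,   0.        ,   1.        ]]), 'xyz': array([ -12.1564746 , -836.003622  ,  872.94075652]), 'attitude': array([-2.13621954,  0.57265915, -0.29408739])}
side {'K': array([[463.56248862,   0.        , 250.46649917],
       [  0.        , 463.56248862, 184.92489479],
       [  0.        ,   0.        ,   1.        ]]), 'xyz': array([ 266.66339856, 1192.87622225,  561.08814687]), 'attitude': array([-0.23675906,  2.47928563, -1.7030709 ])}
wrist {'K': array([[338.63689731,   0.        , 253.30361587],
       [  0.        , 338.63689731, 197.89850285],
       [  0.        ,   0.        ,   1.        ]]), 'xyz': array([574.56569317,  74.0692422 , 384.05386461]), 'attitude': array([ 2.84654749e+00, -3.70394581e-04, -5.57305073e-04])}
[-2.22049930e+00 -2.22056122e+00  1.33730682e-03] 0.1
```

View pics/scene.png

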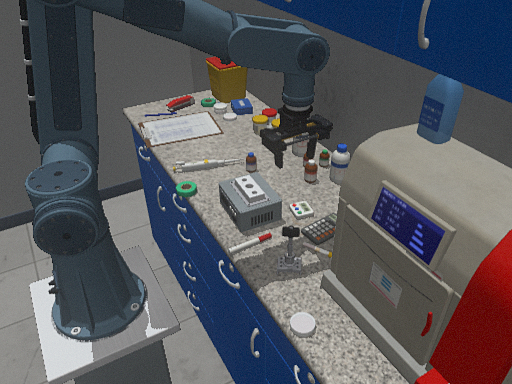

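View pics/side.png

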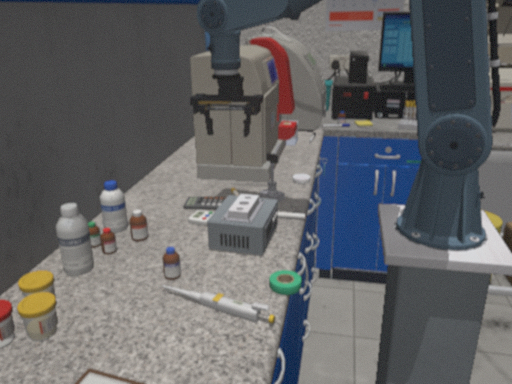

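The scene view shows the gauge with its wing head at about (291,231) and its base at (289,263). The bath's block is at about (250,188), and a large analyser stands to the right of the gauge. Next I cast rays for rough positions.

```bash
cat > h.py <<'E'
from rig import r
import cv2,numpy as np
from scipy.spatial.transform import Rotation as R
def ray(ci,uv):
    d=np.linalg.inv(ci["K"])@np.array([uv[0],uv[1],1.]); return np.array(ci["xyz"]),R.from_rotvec(ci["attitude"]).apply(d)
def on(ci,uv,z):
    o,d=ray(ci,uv); return o+d*(z-o[2])/d[2]
def proj(ci,p):
    q=ci["K"]@R.from_rotvec(ci["attitude"]).inv().apply(np.array(p)-ci["xyz"]); return q[:2]/q[2]
def down(yaw): # tool down, tool y axis direction = yaw from world x
    y=np.array([np.cos(yaw),np.sin(yaw),0]);z=np.array([0,0,-1.]);x=np.cross(y,z)
    return R.from_matrix(np.c_[x,y,z]).as_rotvec()
def snap(n,f):
    ci=r.camera_info(n);im=r.capture(n);np.savez("pics/"+f+".npz",im=im,**ci);cv2.imwrite("pics/"+f+".png",im[:,:,::-1]);return ci,im
def load(f):
    d=np.load("pics/"+f+".npz");return {k:d[k] for k in("K","xyz","attitude")},d["im"]
E
python3 - <<'E'
from h import *
np.set_printoptions(precision=1,suppress=True)
s=r.camera_info("scene");t=r.camera_info("side")
print("head",on(s,(291,231),130),"base",on(s,(289,263),5))
print("block",on(s,(250,188),100),on(t,(243,206),100))
print("eef",R.from_rotvec(r.current_eef_rot()).as_matrix())
a=cv2.imread("pics/scene.png")[160:290,200:350];cv2.imwrite("pics/c1.png",cv2.resize(a,None,fx=4.5,fy=4.5,interpolation=cv2.INTER_CUBIC))
E
```

```text
head [ 481.1 -136.8  130. ] base [ 486.  -128.6    5. ]
block [501.7 120.4 100. ] [501.2 160.4 100. ]
eef [[-0.  1. -0.]
 [ 1.  0.  0.]
 [ 0. -0. -1.]]
```

View pics/c1.png

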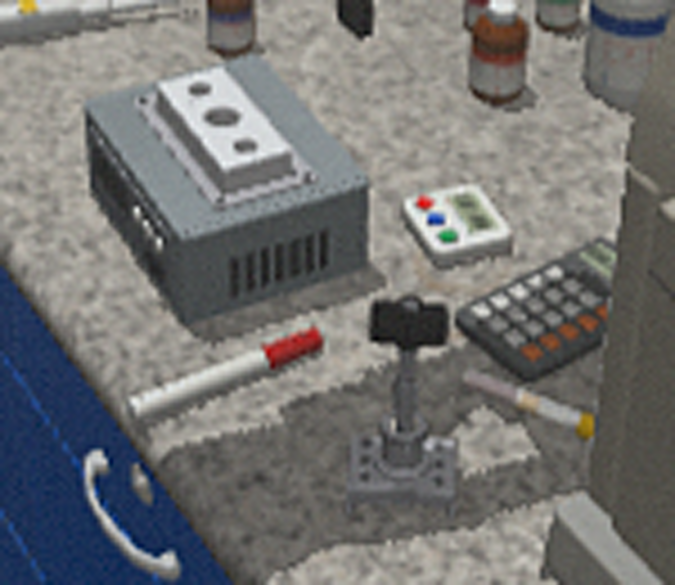

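```bash
python3 - <<'E'
from h import *
np.set_printoptions(precision=1,suppress=True)
s=r.camera_info("scene")
f=lambda u,v:(u/4.5+200,v/4.5+160)
print("well",on(s,f(221,117),100),"t",on(s,f(199,89),100),on(s,f(246,147),100))
print("wing ends",on(s,f(372,318),133),on(s,f(446,322),133),"base corners",on(s,f(350,497),5),on(s,f(452,500),5))
print("machine",on(s,(322,287),0),on(s,(340,262),0),on(s,(377,343),0))
r.move_to([500,140,260],r.current_eef_rot());snap("wrist","w1");p=r.current_position();print(p)
r.move_to([470,-110,290],r.current_eef_rot());snap("wrist","w2");print(r.current_time())
a,b=[cv2.imread(f"pics/{n}.png") for n in("w1","w2")]
cv2.imwrite("pics/w12.png",cv2.resize(np.hstack([a[:,56:456],b[:,56:456]]),(800,384)))
E
```

```text
well [504.4 131.  100. ] t [507.4 168.3 100. ] [502.2  92.2 100. ]
wing ends [ 461.3 -127.8  133. ] [ 496.  -151.8  133. ] base corners [ 444.4 -136.9    5. ] [ 496.2 -169.7    5. ]
machine [ 516.  -240.9    0. ] [ 613.9 -192.2    0. ] [ 524.8 -440.9    0. ]
[500.7 139.  259.8]
1.875
```

View pics/w12.png

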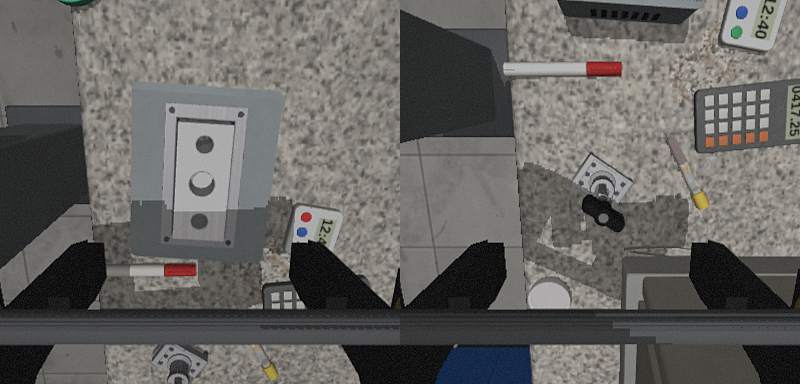

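w1 shows the wells at about x 200–205, rows 144, 184 and 221 of the left half. w2 shows the wing centred at about (603,213), running down to the right at about 35°.

```bash
python3 - <<'E'
from h import *
np.set_printoptions(precision=2,suppress=True)
c1,a=load("w1");c2,b=load("w2")
W=[on(c1,(u+56,v),100) for u,v in((205,144),(202,184),(199,221))]
print(np.array(W))
# block: bright mask on top plane
g=cv2.cvtColor(a,cv2.COLOR_RGB2GRAY)
d=W[0]-W[2];print("bath yaw by wells",np.arctan2(-d[0],d[1]),"span",np.hypot(*d[:2]))
m=(b.max(2)<45).astype(np.uint8);m[:180]=0;m[245:]=0;m[:,:225]=0;m[:,300:]=0
n,l,st,ce=cv2.connectedComponentsWithStats(m);k=1+np.argmax(st[1:,4]);print(st[k],ce[k])
cs,_=cv2.findContours((l==k).astype(np.uint8),0,2);(cx,cy),sz,_=rr=cv2.minAreaRect(max(cs,key=cv2.contourArea))
bp=cv2.boxPoints(rr);P=np.array([on(c2,q,145) for q in bp]);print(rr,P)
for z in(139,126):print(z,on(c2,(259,213),z))
s=r.camera_info("scene");print("scene head",[on(s,(200+409/4.5,160+322/4.5),z) for z in(139,126)])
# well edges on several rows at block: bright runs
for row in(110+20,165,203):
    x=np.where(g[row,200:330]>170)[0]+200;print(row,x.min(),x.max(),[on(c1,(q,row),100)[:2] for q in(x.min(),x.max())])
E
```

```text
[[507.36 171.12 100.  ]
 [504.82 133.9  100.  ]
 [502.09  97.04 100.  ]]
bath yaw by wells -0.07104882435480918 span 74.26915596834317
[238 195  43  37 800] [258.87 212.37]
((259.0989685058594, 212.88575744628906), (48.56562042236328, 23.476741790771484), 40.91438674926758) [[ 451.64 -131.78  145.  ]
 [ 465.64 -115.19  145.  ]
 [ 499.06 -145.42  145.  ]
 [ 485.2  -163.    145.  ]]
139 [ 475.21 -140.79  139.  ]
126 [ 475.43 -145.38  126.  ]
scene head [array([ 473.75, -146.89,  139.  ]), array([ 482.36, -134.68,  126.  ])]
130 234 289 [array([483.23, 183.54]), array([532.21, 183.56])]
165 233 284 [array([481.8, 151.9]), array([528.6 , 151.91])]
203 231 281 [array([479.27, 115.27]), array([526.73, 115.29])]
```

Well span is 74.3 mm against the 74 mm given, so that holds. The head is at about (475.5,-142.5,134) with the wing yaw about -0.72. I'll go above it, aligned, and take one close look.

```bash
python3 - <<'E'
from h import *
np.set_printoptions(precision=2,suppress=True)
o=down(-0.72+np.pi/2);print(r.ik([475.5,-142.5,115],o),r.ik([504.5,132.5,200],down(np.pi/2-.07)),r.ik([504.5,132.5,200],down(np.pi/2-1.27)))
r.move_to([475.5,-142.5,215],o);ci,im=snap("wrist","w3");print(r.current_position(),r.current_time())
print("tcp px",proj(ci,r.current_position()),"head px",proj(ci,[475.5,-142.5,134]))
g=(im.max(2)<45)*255;cv2.imwrite("pics/w3b.png",np.hstack([im[100:340,100:420,::-1],np.dstack([g]*3)[100:340,100:420]]).astype(np.uint8))
E
```

```text
[-0.53  0.16  1.91 -0.    1.08 -1.38] [ 0.03  0.1   1.78 -0.    1.26 -1.47] [ 0.03  0.1   1.78 -0.    1.26 -0.27]
[ 475.97 -141.94  215.5 ] 2.8
tcp px [255.13 258.58] head px [253.4  205.14]
```

View pics/w3b.png

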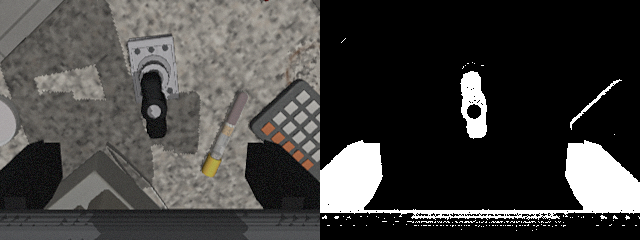

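```bash
python3 - <<'E'
from h import *
np.set_printoptions(precision=2,suppress=True)
c,im=load("w3")
for z in(141,147,152):print(z,on(c,(254,211),z))
m=((im.max(2)<45)*1).astype(np.uint8);m[:165]=0;m[245:]=0;m[:,:220]=0;m[:,290:]=0
ys,xs=np.nonzero(m)
for lo in(165,175,185,195,205,215,225,232):
    k=(ys>=lo)&(ys<lo+6);print(lo,np.percentile(xs[k],[3,97]) if k.any() else None)
a=on(c,(249.5,177),147);b=on(c,(257,236),147);print(a,b,np.hypot(*(a-b)[:2]),np.arctan2(*(b-a)[1::-1]))
s=r.camera_info("scene")
print("base px pred scene",proj(s,[475.5,-141,0]))
E
```

```text
141 [ 477.23 -143.48  141.  ]
147 [ 475.65 -142.11  147.  ]
152 [ 474.33 -140.98  152.  ]
165 [242.18 262.82]
175 [242.   259.73]
185 [241. 260.]
195 [243. 264.]
205 [241. 266.]
215 [243.88 265.  ]
225 [247. 266.]
232 [248.88 264.12]
[ 456.15 -128.9   147.  ] [ 490.63 -152.52  147.  ] 41.796698887609644 -0.6006034767078847
base px pred scene [288.19 268.51]
```

```bash
python3 - <<'E'
from h import *
np.set_printoptions(precision=2,suppress=True)
r.servo_line([475.8,-142.3,180],down(-0.61+np.pi/2),rate=150)
r.servo_line([475.8,-142.3,115],rate=100)
r.move_gripper(0,40);print("open",r.current_opening(),r.current_gripper_force(),r.current_position(),r.current_contact_force())
z=115
for i in range(12):
    z+=2;r.servo_line([475.8,-142.3,z],rate=30);f=r.current_contact_force();print(r.current_position()[2],f)
    if i>3 and f[2]<-4.8:break
r.servo_line([475.8,-142.3,z+20],rate=80);print(r.current_contact_force(),r.current_opening(),r.current_time())
snap("side","s1");snap("scene","s2");
a,b=[cv2.imread(f"pics/{n}.png") for n in("s1","s2")]
c=np.hstack([cv2.resize(a[60:210,200:330],None,fx=3,fy=3),cv2.resize(b[200:300,230:340],(390,450))]);cv2.imwrite("pics/s12.png",c);print(c.shape)
E
```

```text
open 12.493495756016378 39.99988725408912 [ 475.86 -142.19  114.99] [-0.27  1.48 -0.56]
117.02090656997835 [ 1.27  0.78 -1.28]
119.1689626484268 [ 0.33  0.64 -0.61]
120.56114688288345 [-0.04 -0.91 -5.45]
122.98579423538729 [-0.63 -0.21 -5.71]
125.18033406553211 [-0.34  0.54 -4.43]
127.19106187799989 [-0.06 -0.74 -4.63]
129.20674227530512 [ 0.13  0.64 -4.7 ]
131.1935270827684 [-0.05 -0.   -6.06]
[ 0.18 -0.16 -6.32] 12.14152302529436 7.5083
(450, 780, 3)
```

View pics/s12.png

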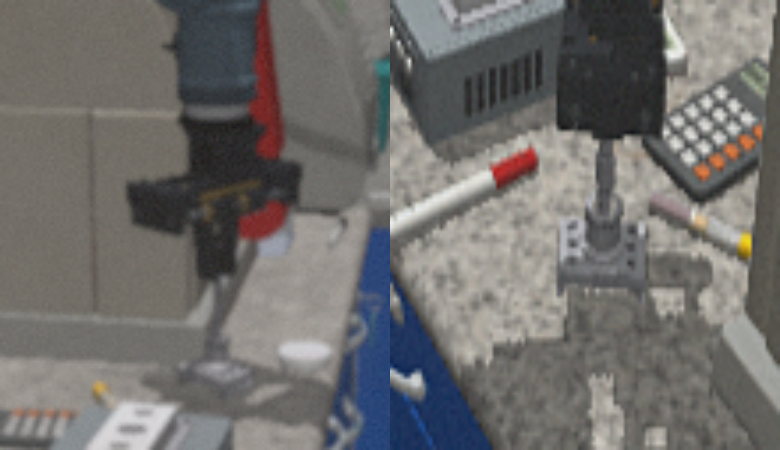

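The gauge is lifted. Weight came on at TCP z ≈ 120, which matches a grip exactly at head_grip (139 − 19), with the base hanging level. Next I carry it over the block and check the alignment.

```bash
python3 - <<'E'
from h import *
np.set_printoptions(precision=2,suppress=True)
r.servo_line([475.8,-142.3,262],rate=200)
r.servo_line([504.5,133,262],down(np.pi/2-.07),rate=150)
r.servo_line([504.5,133,240],rate=60);r.pause(.3)
p=r.current_position();print(p,r.current_contact_force(),r.current_time())
for n in("wrist","side","scene"):
    ci,_=snap(n,"h_"+n)
    print(n,"org",proj(ci,[p[0],p[1],p[2]-120]),"lip ends",[proj(ci,[p[0]+s*33,p[1]-s*33*.07,p[2]-120]) for s in(-1,1)],"blk",[proj(ci,[504.5+s*25,133-s*25*.07,100]) for s in(-1,1)])
a,b,c=[cv2.imread(f"pics/h_{n}.png") for n in("wrist","side","scene")]
x=np.hstack([a[60:324,130:400],cv2.resize(b[110:242,190:322],(264,264)),cv2.resize(c[110:242,190:322],(264,264))]);cv2.imwrite("pics/h.png",x)
E
```

```text
[504.7  133.04 240.35] [-0.14 -0.71 -5.86] 11.125
wrist org [254.83 190.81] lip ends [array([254.87, 150.41]), array([254.79, 228.48])] blk [array([254.69, 155.78]), array([254.64, 211.34])]
side org [243.81 194.25] lip ends [array([256.46, 195.41]), array([231.33, 193.11])] blk [array([253.55, 202.57]), array([234.63, 200.76])]
scene org [248.77 180.18] lip ends [array([238.8 , 182.89]), array([258.56, 177.51])] blk [array([241.36, 187.74]), array([256.19, 183.63])]
```

View pics/h.png

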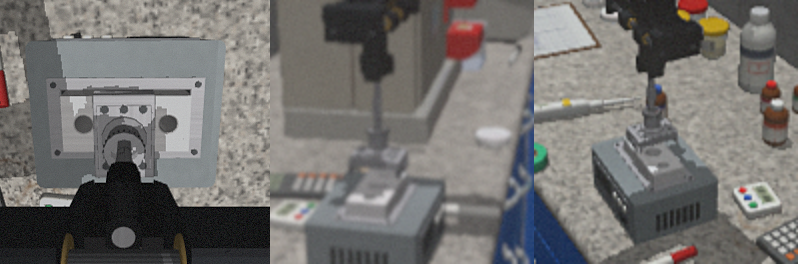

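The wrist view puts the base midway between the tube wells (columns 83 and 169, base about 125) and parallel to the block. I'll descend and watch the force; seating should show at TCP z ≈ 210.

```bash
cat >> h.py <<'E'
def F(n=6):
    a=[]
    for _ in range(n): a.append(r.current_contact_force()); r.pause(.02)
    return np.mean(a,0)
E
python3 - <<'E'
from h import *
np.set_printoptions(precision=2,suppress=True)
r.servo_line([504.5,133,224],rate=60)
z=224
while z>206:
    z-=1.5;r.servo_line([504.5,133,z],rate=25);f=F();print(r.current_position(),f)
    if f[2]>-1.5:break
print(r.current_time(),r.current_torque());
for n in("wrist","side","scene"): snap(n,"k_"+n)
b,c=[cv2.imread(f"pics/k_{n}.png") for n in("side","scene")]
cv2.imwrite("pics/k.png",np.hstack([cv2.resize(q,(400,400),interpolation=cv2.INTER_CUBIC) for q in(b[140:230,200:290],c[130:220,205:295])]))
E
```

```text
[504.62 133.01 222.71] [ 0.23  0.28 -5.56]
[504.51 132.99 221.01] [-0.31  0.01 -5.34]
[504.48 133.02 219.48] [ 0.14 -0.16 -5.28]
[504.5  132.99 217.99] [ 0.04  0.16 -5.33]
[504.47 133.   216.45] [-0.05 -0.19 -5.48]
[504.48 132.99 214.97] [ 0.13  0.15 -5.39]
[504.48 133.01 213.47] [ 0.32  0.17 -5.52]
[504.51 133.01 212.01] [ 0.03  0.   -5.23]
[504.48 133.   210.46] [ 0.26  0.22 -5.  ]
[504.79 133.06 209.4 ] [-0.15  0.33 -2.28]
[504.79 133.07 207.86] [-0.13  0.93  0.6 ]
15.5417 [ 0.23 -0.06 -0.01]
```

View pics/k.png

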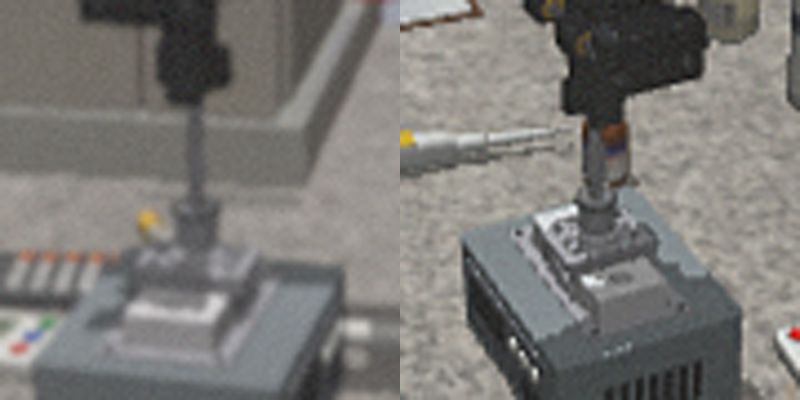

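It seated at TCP z ≈ 210 with no side load, and both views show the base flat astride the block. Now I lower the rod gently.

```bash
python3 - <<'E'
from h import *
np.set_printoptions(precision=2,suppress=True)
r.servo_line([504.5,133,185],rate=40);base=F();print(r.current_position(),base,r.current_time())
z=185;log=[]
while z>158:
    z-=.7;r.servo_line([504.5,133,z],rate=15);f=F(4)[2];log.append((round(r.current_position()[2],2),round(f,2)))
    if f>6:
        break
print(log[-8:],F(),r.current_position(),r.current_time())
E
```

```text
[504.3  132.96 184.73] [ 1.15  0.63 -2.64] 16.5
[(np.float64(180.04), np.float64(0.17)), (np.float64(179.35), np.float64(0.27)), (np.float64(178.67), np.float64(0.22)), (np.float64(177.94), np.float64(0.16)), (np.float64(177.23), np.float64(-0.05)), (np.float64(176.66), np.float64(1.2)), (np.float64(176.35), np.float64(5.5)), (np.float64(176.12), np.float64(8.15))] [-0.3   1.1   8.35] [504.88 133.03 176.1 ] 21.0333
```

The probe touched at TCP z ≈ 176.7, which puts the well bottom about 30 mm below the mouth, inside the 26–46 mm range. I ease the pressure and twist clockwise.

```bash
python3 - <<'E'
from h import *
np.set_printoptions(precision=2,suppress=True)
z=185-.7*13
z=r.current_position()[2]-.0
# commanded z = 185-0.7k nearest below the actual
k=np.ceil((185-z)/.7);zc=185-.7*k+.35;print(zc)
r.servo_line([504.5,133,zc],rate=10);print(F(),r.current_torque())
y0=np.pi/2-.07
for t in[.3,.6,.8,.9,1.,1.1,1.16,1.2,1.24,1.28,1.32,1.36,1.4]:
    r.servo_line([504.5,133,zc],down(y0-t),rate=40);r.pause(.05)
    f=F(3);tq=r.current_torque();R0=R.from_rotvec(r.current_eef_rot()).as_matrix()[:,1]
    print(t,round(y0-np.arctan2(R0[1],R0[0]),3),f,tq,r.current_position()[2],round(r.current_time(),2))
    if abs(tq[2])>.9:break
E
```

```text
176.25
[1.21 1.2  4.42] [ 0.21 -0.28 -0.03]
0.3 0.297 [1.1  0.02 5.04] [ 0.09 -0.19 -0.04] 176.33326644851468 21.94
0.6 0.597 [ 0.69 -0.86  5.29] [-0.08 -0.13 -0.06] 176.34252131407126 22.49
0.8 0.797 [-0.06 -1.65  5.77] [-0.19 -0.01 -0.02] 176.31690693049893 22.94
0.9 0.897 [-0.59 -1.09  5.74] [-0.27  0.07 -0.02] 176.31101036028397 23.29
1.0 0.997 [-0.09 -1.36  6.35] [-0.18 -0.03  0.06] 176.29665835557898 23.64
1.1 1.097 [ 0.03 -1.19  5.18] [-0.21  0.03  0.07] 176.2722994401408 23.99
1.16 1.157 [ 0.57 -1.35  5.27] [-0.18 -0.07  0.15] 176.2668958921891 24.34
1.2 1.198 [ 0.03 -0.64  5.34] [-0.2  -0.1  -0.01] 176.33996589543577 24.69
1.24 1.238 [ 0.32 -1.27  5.21] [-0.21 -0.01 -0.09] 176.33520608435822 25.04
1.28 1.278 [-0.1  -1.64  5.32] [-0.22 -0.04  0.  ] 176.3235939512506 25.39
1.32 1.317 [ 0.58 -0.65  5.27] [-0.19 -0.03  0.28] 176.3032203044331 25.74
1.36 1.356 [-0.03 -1.47  5.9 ] [-0.15  0.02  0.62] 176.3104705383838 26.09
1.4 1.396 [ 0.14 -1.6   6.06] [-0.07 -0.04  0.78] 176.29316288782462 26.44
```

The torque rises sharply past 1.32 and reaches 0.78 N m, so the head is at its stop. I release, back off straight up and look.

```bash
python3 - <<'E'
from h import *
np.set_printoptions(precision=2,suppress=True)
p=r.current_position();y0=np.pi/2-.07
r.servo_line([504.5,133,p[2]],down(y0-1.37),rate=40);print(r.current_torque(),F())
r.move_gripper(50);r.pause(.2);print(F(),r.current_opening())
r.servo_line([504.5,133,300],rate=120)
r.servo_line([420,60,300],down(0.3),rate=150)
for n in("wrist","side","scene"): snap(n,"f_"+n)
print(r.current_time())
a,b,c=[cv2.imread(f"pics/f_{n}.png") for n in("wrist","side","scene")]
cv2.imwrite("pics/f.png",np.hstack([a[::,:][20:320,150:450]]+[cv2.resize(q,(250,300),interpolation=cv2.INTER_CUBIC) for q in(b[120:240,190:290],c[110:230,200:300])]))
E
```

```text
[-0.1  -0.05  0.49] [ 0.74 -0.8   5.09]
[0.27 0.   0.08] 50.09327895761699
30.0167
```

View pics/f.png

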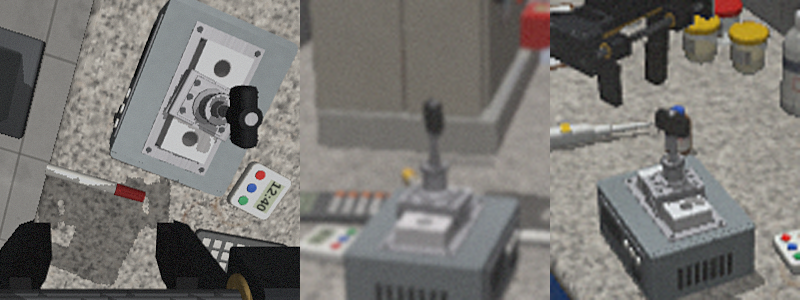

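The gauge stands flat astride the block, between the two tube wells. The wing is turned, and in these views the marker and the other things look undisturbed. I'm handing it in.

```bash
python3 -c "
from rig import r
print(r.finish_job())"
```

```text
the job is handed in; nothing more can be done
None
```

The job is handed in at about 30 s: the gauge sits flat on the block over the middle well, its probe touching bottom about 30 mm down, its head twisted clockwise to the stop, and the arm clear of everything.

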